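# Slide the round-bottomed bowl into its ring seat, level it and close the keeper

### The arm

A 7-joint arm with a two-finger parallel gripper is mounted at the origin on a cart in front of the work surface, level with it; the furniture and walls round the work are solid. World frame = base frame: x ahead of the robot, y to its left, z up, the work surface at z = 0. Lengths are in m, angles in rad, forces in N, time in s.
With the tool pointing down it reaches from about 0.425 to 0.95 m from the base axis. Payload 4.7 kg.
Tool frame: the origin (TCP) lies midway between the tips of the shut fingers; the grasp point (between the pads) lies 19 mm behind it (env.hold_point_z is the distance from the TCP to the grasp point, in m); z points along the fingers, y is the line along which they close (so a half turn about z gives the same grasp; the last joint's range is limited). The gripper opens to 85 mm and grips with 20 to 120 N. Pads are 22 mm wide; open, the fingers measure 114 mm over their backs; the gripper's body (76 mm by 85 mm) begins 54 mm behind the grasp point. The pads swing forward as they close: fully open they stand 13 mm farther back than shut.
Start: joints at [1.076, 0.469, -0.049, 1.532, 0.024, 1.141, -0.082], TCP at [0.303, -0.603, 0.231] pointing down, gripper open.
Joint ranges: [-2.59, 2.59], [-0.33, 1.99], [-1.39, 1.29], [0.1, 2.45], [-1.04, 4.18], [0.21, 1.99], [-2.66, 2.66]. Speed limits (rad/s): [2.57, 2.57, 3.14, 3.14, 3.14, 3.14, 3.14].

### API

Orientations are given as a unit quaternion [w, x, y, z].
In Python, from plant import env gives the robot as it stands. Calls block until the motion is done:
- env.move_to(position, orientation): joint-space move of the TCP to a pose.
- env.move_straight(position, attitude=None, max_speed=0.15, force_limit=None): straight line of the TCP; attitude=None keeps the orientation; max_speed is the mean speed in m/s. With force_limit (N) it stops when the force on the tool has changed by that much, and returns True; else False.
- env.goto_joints(angles): joint-space move.
- env.grip(opening, grasp_force=None): finger opening in m; grasp_force is the grip in N (None keeps the last); returns when the fingers have stopped.
- env.hold(seconds).
- env.inverse_kinematics(position, orientation): joint angles nearest the present ones, or None.
- env.state(): the state.
- env.snapshot(name): name is "scene" or "top" or "wrist"; returns (picture, depth): 384x512x3 uint8, red, green, blue; 384x512 float32, m along the optical axis (not along the pixel's ray), 0 where there is no reading.
- env.camera_info(name): a dict with "camera_matrix" (3x3 intrinsics, pixels), "dist_coeffs" ([k1, k2, p1, p2, k3] as OpenCV has them; the pictures are not rectified), "rvec" (rotation vector, rad) and "tvec" (3), from world to camera coordinates, as OpenCV has them. Camera axes: x right, y down, z forward; pixel columns grow to the right and rows downward; lengths in m; the calibration is good to about 2 mm. A picture is of the moment at which its call begins: read the wrist's pose just before it. camera_info takes no time and is no camera call; for the wrist camera it gives the pose at the moment of the call.
A pose or a line that the arm cannot do raises env.Unreachable and nothing moves.
- env.job_done(): hands the job in; it is judged then, once.
The state is a dict: "time_s": time; "joint_pos": joint angles; "qvel": joint speeds; "effort": joint torques, N m; "tool_pos": TCP position; "tcp_rot": TCP orientation; "contact_force": force on the tool from outside, world axes, zero at the start; "moment": the same for the moment, N m; "finger_gap": finger opening in m; "finger_force": force on a finger pad.
Only numpy, scipy, OpenCV 4.12 (cv2) and the standard library are available. Lean on these libraries where they do the work, as an engineer would, in place of code of your own. Each camera call takes 0.05 s, during which the arm holds its last target. There are 200 camera calls.

### The job

Make the plaster mixing bowl ready: without lifting it off the board or tipping it over, slide the round-bottomed bowl along the track between the rails until it drops into the ring seat, and press or nudge its rim until it sits level and centred in the ring. Then swing the keeper arm round until it lies right across the middle of the bowl; do not disturb the bottle, the fossil or the brush beside the board.

Things in the scene. Friction and masses are not known exactly. Their poses are not given: they have to be found in the camera images.
- bowl_centre (a point): Centre of the ball of which the bowl's outside is part. White glazed round-bottomed open bowl, about 0.3 kg: outside a ball of radius 60 mm cut flat at the rim; mouth 119 mm wide outside, wall 6 mm, 53 mm tall. The point is on the bowl's axis, 60 mm above its lowest point; its z axis points up out of the mouth. 82 mm above the table on the flat deck, 65 mm when seated, then straight over the seat.
- bowl_rim (a point): Centre of the bowl's mouth, in the plane of the rim, 7 mm under the ball centre; z is the bowl's axis. Seated and level it is 58 mm above the table; so is the whole rim. Left alone in the ring the bowl stays leaning some 5 to 15 degrees; pressing down the part of the rim that stands too high turns the bowl in the ring, and it then stays as left or comes nearer to level.
- bowl: The same bowl; origin at its lowest point when upright, z along its axis. It stands on its round bottom on the board between the rails, 115 to 150 mm behind the seat. It is slippery on the board (friction about 0.3): pushed at the rim it slides, leaning forward up to about 40 degrees, and drops 17 mm into the ring.
- mixing_board: Fixed plywood board 240 mm long (x), 200 mm wide (y); origin under its centre, deck top 22 mm above the table. x points along the track from the bowl to the seat, y to the left of that. Two aluminium rails 12 mm high, 10 mm wide run along x from -115 to +15 mm, inner faces at y = -38 and +38 mm; they guide the bowl's round bottom.
- seat (a point): Centre of the ring seat: a round hole of 84 mm diameter with a flush steel ring round it, level with the deck's top; axes as the board's, at x = +60 mm from the board's centre.
- keeper (a joint): Angle (rad) of the keeper, an aluminium arm on an upright post left of the seat. At 0 the arm points along the board's -x (back beside the track), at 1.57 along the board's -y, right across the middle of the seat; positive is anticlockwise from above; stop at 1.6. It starts parked at -0.6 to -0.15 and stays where it is left (about 0.4 N at the peg moves it).
- keeper_pivot (a point): Point on the keeper's vertical pivot axis half-way up the arm, 68.5 mm above the table, at y = +84 mm from the seat. The arm is 14 mm wide, 8 mm thick, its underside 64.5 mm above the table (6 mm above the level rim), and reaches 98 mm from the axis. The post under it is 14 mm in diameter with a 26 mm foot.
- keeper_peg (a point): Centre of the black upright peg on the keeper arm, 80 mm from the pivot axis: 14 mm in diameter, its top 101 mm above the table, standing 29 mm above the arm. Push it sideways to swing the arm.
- glue_bottle: White glue bottle with a pointed nozzle, 40 mm in diameter and 123 mm tall, standing on the table to the right of the board; bystander. Origin at the centre of its underside.
- vertebra: Brown fossil tail vertebra, 70 x 75 x 38 mm, lying on the table to the right of the board; bystander. Origin at the centre of its underside.
- brush: Brush with a blue handle, 26 x 150 x 16 mm, lying on the table to the left of the board; bystander. Origin at the centre of its underside, y along its length.
Things that resemble listed ones, but are neither listed nor needed, are in the scene too. There is more than one size of the bowl; the one meant has the size given above.

How it is judged:
By the outcome, as a careful person would: the job done as asked, in the order asked, and still so for the second after the job is handed in, with the robot touching nothing.
It also fails if it takes over 58 s, if anything falls off the work surface, if the arm or the gripper's body presses on something with over 40 N, if the wrist force passes 120 N, or if a joint passes its speed limit or range.

## Working session

There is one attempt and no reset: what is moved stays moved. The work goes in short steps, each a Python script; the robot and the scene stay as the last script left them, time stands still between calls to the robot, and variables do not carry over. Pictures are saved under pics/ and viewed, at most 10 in all, crops included, and the job is handed in when it is done.

```bash
ls; mkdir -p pics; cat > h.py <<'E'
import numpy as np, cv2
from plant import env
def snap(n):
    ci=env.camera_info(n); im,d=env.snapshot(n); return im,d,ci
def cloud(d,ci):
    K=np.array(ci["camera_matrix"]);D=np.array(ci["dist_coeffs"]);h,w=d.shape
    u,v=np.meshgrid(np.arange(w),np.arange(h))
    p=cv2.undistortPoints(np.stack([u,v],-1).reshape(-1,1,2).astype(np.float64),K,D).reshape(h,w,2)
    c=np.dstack([p[...,0]*d,p[...,1]*d,d]);R=cv2.Rodrigues(np.array(ci["rvec"],float))[0]
    P=(c-np.array(ci["tvec"]).reshape(3))@R; P[d<=0]=np.nan
    return P
def save(f,im,s=1.5): cv2.imwrite(f,cv2.resize(im[...,::-1],None,fx=s,fy=s,interpolation=cv2.INTER_CUBIC))
E
python3 - <<'E'
from h import *
for n in("top","scene"):
    im,d,ci=snap(n); save(f"pics/{n}.png",im); np.savez(n,im=im,P=cloud(d,ci))
print(env.state())
E
```

```text
pics
{'time_s': 0.1, 'joint_pos': array([ 1.07611795,  0.46939782, -0.04857913,  1.53355815,  0.02409469,
        1.1410023 , -0.08227808]), 'qvel': array([-0.00228104, -0.00255158,  0.00072946, -0.00048701, -0.00042714,
        0.00193444,  0.00084409]), 'effort': array([ 9.17725520e-04, -5.11512208e+01, -4.64211311e-02, -2.38393128e+01,
        1.09064722e-02,  4.32857632e-03, -1.60470523e-05]), 'tool_pos': array([ 0.30292782, -0.60262844,  0.23034825]), 'tcp_rot': array([-8.58245950e-04,  9.72999323e-01,  2.30806249e-01, -2.36283150e-04]), 'contact_force': array([-0.26485334, -0.72126012,  0.0553381 ]), 'moment': array([-0.02696395,  0.02739269, -0.02236962]), 'finger_force': 0.0, 'finger_gap': 0.08571504964719151}
```

View pics/top.png

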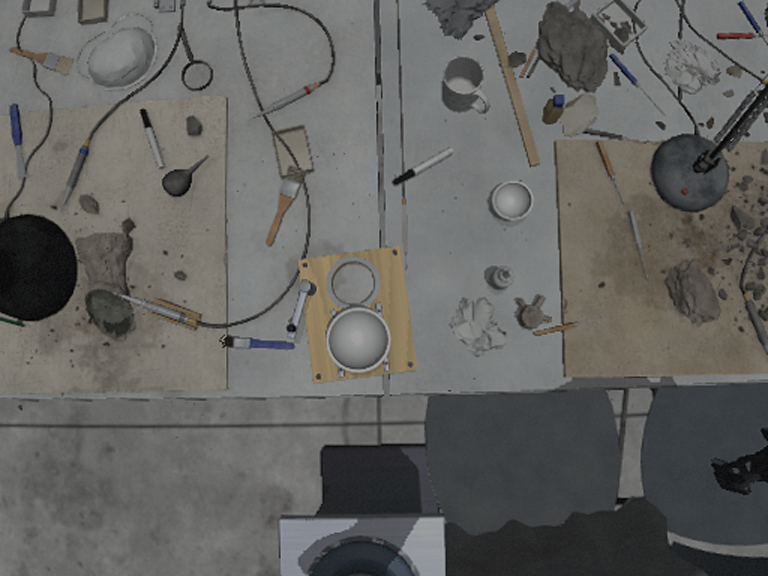

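View pics/scene.png

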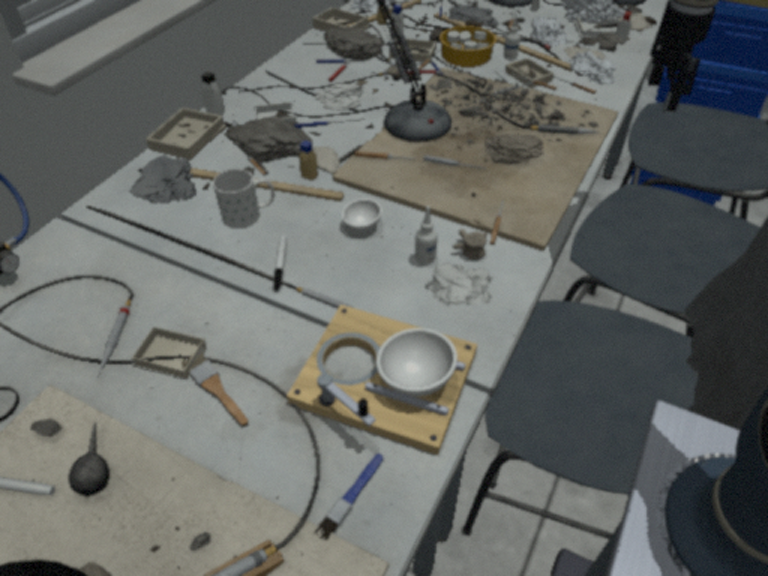

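Top view (1.5× pixels): the board is at (357,313) and the ring seat at (353,283). The keeper pivot is near (307,287) and its peg near (293,328). There are two white bowls: one on the board at (358,339) and a smaller one on the table at (512,200). The bystanders are the bottle (499,277), the vertebra (532,312) and the brush (260,343). The board bowl should be the one meant, so I'll check its size and take one crop.

```bash
cat > m.py <<'E'
from h import *
def circ(p):
    A=np.c_[2*p[:,:2],np.ones(len(p))]; s=np.linalg.lstsq(A,(p[:,:2]**2).sum(1),rcond=None)[0]
    return s[:2],np.sqrt(s[2]+s[:2]@s[:2])
E
python3 - <<'E'
from m import *
z=np.load("top.npz");im,P=z["im"],z["P"]
save("pics/crop.png",im[155:265,185:285],6)
hsv=cv2.cvtColor(im,cv2.COLOR_RGB2HSV)
Z=P[...,2]
print("table z",np.nanmedian(Z[190:250,300:312]))
# board: tan + height about 22mm
m=(np.abs(Z-.022)<.008); m[:, :195]=0; m[:,285:]=0; m[:160]=0; m[258:]=0
n,l,st,_=cv2.connectedComponentsWithStats(m.astype(np.uint8)); k=1+st[1:,4].argmax()
q=P[l==k][:,:2].astype(np.float32); r=cv2.minAreaRect(q*1000); print("board",r, np.median(Z[l==k]))
# colour based
mc=(hsv[...,1]>70)&(hsv[...,0]>10)&(hsv[...,0]<28); mc[:160]=0;mc[258:]=0;mc[:,:195]=0;mc[:,285:]=0
mc=cv2.morphologyEx(mc.astype(np.uint8),cv2.MORPH_OPEN,np.ones((3,3)))
print("boardcol",cv2.minAreaRect(P[mc>0][:,:2].astype(np.float32)*1000))
sub=np.zeros_like(m); sub[195:260,205:270]=1
for nm,(cy,cx,rr) in {"bowl":(226,239,30),"decoy":(133,341,20)}.items():
    yy,xx=np.mgrid[:384,:512]; reg=(np.hypot(yy-cy,xx-cx)<rr)
    zz=Z[reg]; zt=np.nanpercentile(zz,97); rim=P[reg&(Z>zt-.006)]
    print(nm,"top z",zt,"circ(mid)",circ(rim),len(rim))
    if nm=="bowl":
        w=reg&(Z>.05); (c,rad)=cv2.minEnclosingCircle(P[w][:,:2].astype(np.float32)*1000);print("enc",c,rad)
reg=np.zeros_like(m);reg[180:235,185:212]=1
for a,b,nm in((.064,.082,"arm"),(.092,.11,"peg")):
    p=P[reg&(Z>a)&(Z<b)]; print(nm,len(p),p.mean(0),p.min(0),p.max(0))
p=P[reg&(Z>.064)&(Z<.115)]; c,s,v=np.linalg.svd(p[:,:2]-p[:,:2].mean(0),full_matrices=0); t=(p[:,:2]-p[:,:2].mean(0))@v[0]; print("axis",v[0],t.min(),t.max(),p.mean(0))
E
```

```text
table z 0.0020525874135572334
board ((540.5472412109375, -3.7924041748046875), (240.96075439453125, 200.84593200683594), 6.125741004943848) 0.02266638657257615
boardcol ((540.2161865234375, -3.6027374267578125), (240.5728759765625, 196.03814697265625), 7.165831565856934)
bowl top z 0.07771933363948103 circ(mid) (array([ 0.49119475, -0.01013998]), np.float64(0.05603209564190662)) 208
enc (490.97711181640625, -9.874506950378418) 59.51355743408203
decoy top z 0.036462585787706676 circ(mid) (array([ 0.74854649, -0.30887327]), np.float64(0.03732517745717842)) 101
arm 195 [0.55492523 0.0961679  0.07349883] [0.49647548 0.0744447  0.06704858] [0.60097576 0.11799931 0.07894308]
peg 23 [0.51432106 0.10875062 0.10108344] [0.5093185  0.10283705 0.09367308] [0.52020116 0.1147431  0.10507045]
axis [-0.95821389  0.28605268] -0.052584916079343104 0.05534280002743712 [0.54984341 0.09764017 0.07665599]
```

View pics/crop.png

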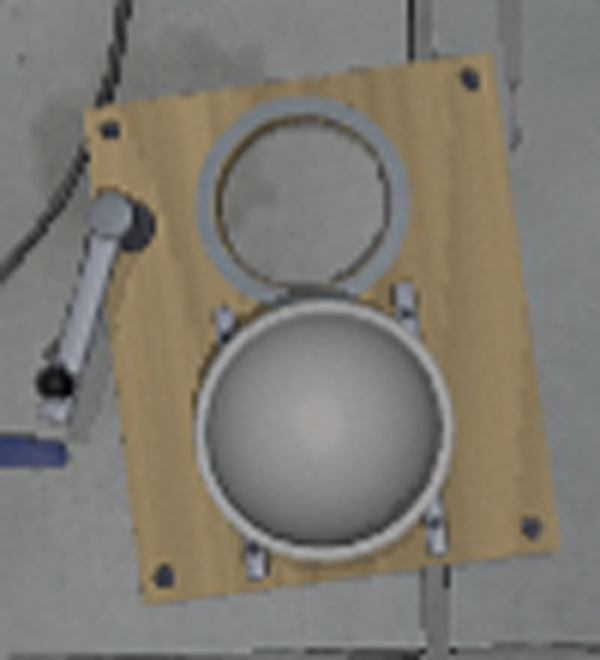

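Board bowl: the mouth measures 119 mm at rim z ≈ 75, which fits. The bowl at (512,200) is only about 75 mm wide, so it's the decoy. The board has a yaw of 6.1°, the bowl is about 110 mm behind the seat, and the keeper is at about -0.40. Next I'll check the reach for a two-finger push from behind.

```bash
cat >> m.py <<'E'
B=np.array([.5405,-.0037]); A=np.radians(6.1); ex=np.array([np.cos(A),np.sin(A)]); ey=np.array([-ex[1],ex[0]])
def W(x,y,z): return np.r_[B+x*ex+y*ey,z]
def down(psi,tilt=0):
    from scipy.spatial.transform import Rotation as R
    return (R.from_euler('z',psi)*R.from_euler('y',tilt)*R.from_euler('x',np.pi)).as_quat(scalar_first=True)
E
python3 - <<'E'
from m import *
for t in(0,8,-8,-15,15):
  for x in(-.135,-.127,-.120,-.113,-.1):
    print(t,x,[ (None if q is None else np.round(q,2).tolist()) for z in(.058,.15) for q in [env.inverse_kinematics(W(x,0,z),down(A,np.radians(t)))]])
E
```

```text
0 -0.135 [[0.24, 0.33, -0.35, 2.29, 0.21, 0.56, -1.74], [0.36, 0.17, -0.46, 2.2, 0.1, 0.79, -1.63]]
0 -0.127 [[0.24, 0.34, -0.35, 2.27, 0.21, 0.56, -1.74], [0.35, 0.18, -0.45, 2.19, 0.11, 0.8, -1.64]]
0 -0.12 [[0.23, 0.35, -0.34, 2.25, 0.21, 0.57, -1.74], [0.34, 0.19, -0.45, 2.17, 0.11, 0.8, -1.64]]
0 -0.113 [[0.22, 0.35, -0.34, 2.24, 0.21, 0.58, -1.74], [0.33, 0.2, -0.44, 2.16, 0.12, 0.81, -1.65]]
0 -0.1 [[0.21, 0.37, -0.33, 2.21, 0.21, 0.59, -1.73], [0.32, 0.22, -0.43, 2.13, 0.13, 0.81, -1.66]]
8 -0.135 [[0.21, 0.39, -0.33, 2.2, 0.19, 0.73, -1.72], [0.29, 0.23, -0.41, 2.12, 0.11, 0.95, -1.65]]
8 -0.127 [[0.21, 0.4, -0.33, 2.18, 0.19, 0.73, -1.72], [0.29, 0.25, -0.4, 2.11, 0.12, 0.95, -1.65]]
8 -0.12 [[0.2, 0.4, -0.32, 2.17, 0.19, 0.74, -1.72], [0.28, 0.26, -0.4, 2.09, 0.12, 0.96, -1.65]]
8 -0.113 [[0.2, 0.41, -0.32, 2.15, 0.19, 0.75, -1.72], [0.27, 0.27, -0.39, 2.08, 0.12, 0.96, -1.66]]
8 -0.1 [[0.19, 0.43, -0.31, 2.12, 0.19, 0.76, -1.72], [0.26, 0.29, -0.39, 2.05, 0.13, 0.97, -1.66]]
-8 -0.135 [[0.27, 0.28, -0.37, 2.37, 0.27, 0.37, -1.79], [0.45, 0.1, -0.52, 2.28, 0.08, 0.63, -1.6
[... 642 characters left out ...]
0.113 [[0.23, 0.28, -0.32, 2.41, 0.36, 0.22, -1.87], [0.5, 0.1, -0.58, 2.32, 0.09, 0.48, -1.6]]
-15 -0.1 [[0.2, 0.29, -0.29, 2.39, 0.32, 0.22, -1.84], [0.48, 0.12, -0.56, 2.29, 0.12, 0.49, -1.63]]
15 -0.135 [[0.19, 0.44, -0.31, 2.12, 0.17, 0.87, -1.71], [0.24, 0.3, -0.37, 2.05, 0.12, 1.08, -1.66]]
15 -0.127 [[0.18, 0.45, -0.31, 2.11, 0.17, 0.87, -1.71], [0.24, 0.31, -0.36, 2.04, 0.12, 1.08, -1.66]]
15 -0.12 [[0.18, 0.46, -0.3, 2.09, 0.17, 0.88, -1.7], [0.23, 0.32, -0.36, 2.02, 0.12, 1.09, -1.66]]
15 -0.113 [[0.17, 0.47, -0.3, 2.08, 0.17, 0.89, -1.7], [0.23, 0.33, -0.36, 2.01, 0.12, 1.09, -1.66]]
15 -0.1 [[0.16, 0.48, -0.29, 2.05, 0.17, 0.9, -1.7], [0.22, 0.35, -0.35, 1.98, 0.12, 1.1, -1.67]]
```

```bash
python3 - <<'E'
from m import *
q=down(A)
env.grip(.06)
env.move_to(W(-.128,0,.17),q)
print(env.state()["time_s"],env.state()["tool_pos"])
print(env.move_straight(W(-.128,0,.058),max_speed=.12,force_limit=10))
im,d,ci=snap("wrist"); save("pics/w1.png",im,1)
for x,s in((-.08,.05),(-.04,.05),(-.012,.03)):
    h=env.move_straight(W(x,0,.058),max_speed=s,force_limit=15); st=env.state(); print(x,h,st["contact_force"].round(1),st["time_s"])
    if h: break
im,d,ci=snap("scene"); save("pics/s2.png",im[180:320,150:340],3.5)
E
```

```text
2.625 [ 0.41366999 -0.01794876  0.17011946]
False
-0.08 False [-0.2  0.6  0.5] 4.8667
-0.04 False [-0.5  0.6  0.3] 5.8167
-0.012 False [ 0.2  0.  -0.7] 6.9
```

View pics/s2.png

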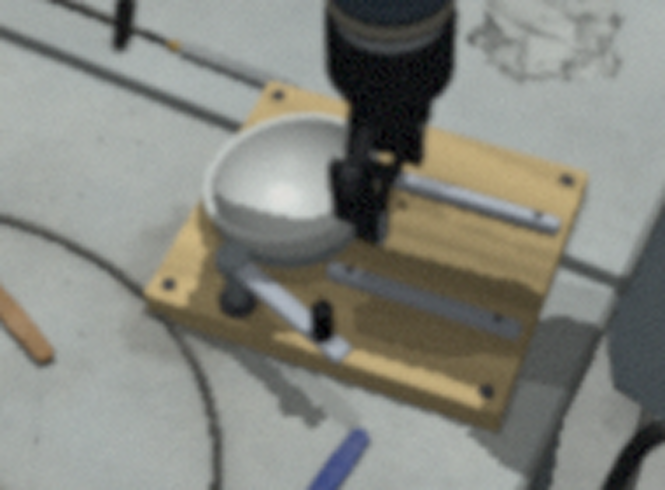

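The bowl at crop (285,185) is over the ring and appears to have dropped in, leaning slightly. I'll back off, lift, and measure the rim plane.

```bash
cat >> m.py <<'E'
S=W(.060,0,0)[:2]
def rimfit(P,c0=S,im=None):
    """plane+circle of top rim: highest point in each azimuth bin near r 50..66mm"""
    X=P.reshape(-1,3); X=X[~np.isnan(X[:,0])]
    d=X[:,:2]-c0; r=np.hypot(*d.T); X=X[(r>.046)&(r<.066)&(X[:,2]>.035)&(X[:,2]<.085)]
    if len(X)<30: return None
    k=np.ones(len(X),bool)
    a=np.arctan2(X[:,1]-c0[1],X[:,0]-c0[0]); b=((a+np.pi)/(2*np.pi)*36).astype(int)%36
    out=[]
    for i in range(36):
        s=X[b==i]
        if len(s)>2:
            t=s[s[:,2]>np.percentile(s[:,2],90)-.003]; out.append(t.mean(0))
    out=np.array(out)
    for _ in range(3):
        co=np.linalg.lstsq(np.c_[out[:,:2]-c0,np.ones(len(out))],out[:,2],rcond=None)[0]
        e=out[:,2]-np.c_[out[:,:2]-c0,np.ones(len(out))]@co; out=out[np.abs(e)<max(.0025,2*e.std())]
    c,R=circ(out)
    g=co[:2]; up=np.arctan2(g[1],g[0])
    print(f"bins {len(out)} z0 {co[2]:.4f} tilt {np.degrees(np.arctan(np.hypot(*g))):.1f}deg high towards world az {np.degrees(up):.0f} (board az {np.degrees(up-A):.0f}) centre-board {np.r_[ex@(c-B),ey@(c-B)].round(4)} R {R:.4f} resid {e.std():.4f}")
    return co,c
E
python3 - <<'E'
from m import *
q=down(A)
env.move_straight(W(-.03,0,.058),max_speed=.1)
env.move_straight(W(-.05,0,.20),max_speed=.2)
im,d,ci=snap("wrist"); np.savez("w",im=im,P=cloud(d,ci)); save("pics/w2.png",im,1.2)
rimfit(cloud(d,ci))
im,d,ci=snap("top"); P=cloud(d,ci); np.savez("t2",im=im,P=P); rimfit(P)
print(env.state()["time_s"])
E
```

```text
bins 36 z0 0.0558 tilt 11.9deg high towards world az 171 (board az 165) centre-board [0.0583 0.0017] R 0.0554 resid 0.0001
bins 28 z0 0.0580 tilt 11.7deg high towards world az 170 (board az 164) centre-board [0.0576 0.0002] R 0.0558 resid 0.0007
8.25
```

View pics/w2.png

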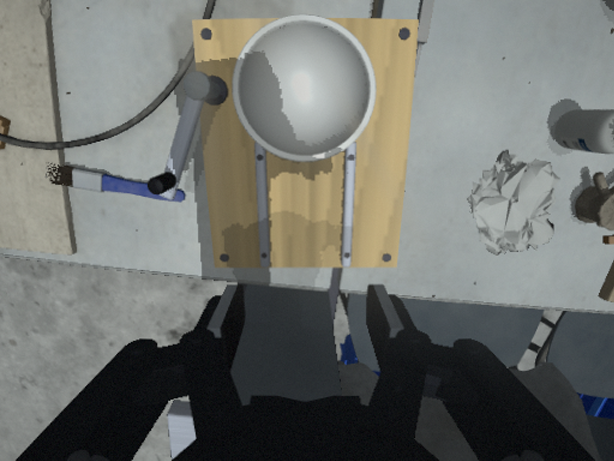

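Both cameras agree: the bowl is in the ring, tilted about 11.8°, and high at board azimuth ~165°. I'll press that spot of the rim down to 58 mm.

```bash
cat >> m.py <<'E'
def press(az,zt,r=.0565,s=.02,fl=20):
    a=np.radians(az); p=(.0595+r*np.cos(a),.0005+r*np.sin(a))
    env.move_straight(W(*p,.085),max_speed=.12)
    h=env.move_straight(W(*p,zt),max_speed=s,force_limit=fl); st=env.state()
    print("press",h,st["tool_pos"].round(4),st["contact_force"].round(1))
    env.move_straight(W(*p,.085),max_speed=.1)
    env.move_straight(W(-.05,0,.20),max_speed=.2)
    for n in("wrist","top"):
        im,d,ci=snap(n); P=cloud(d,ci); rimfit(P); np.savez("last_"+n,im=im,P=P)
    print(env.state()["time_s"])
E
python3 - <<'E'
from m import *
env.grip(0.0)
press(165,.058)
E
```

```text
press False [0.544  0.0118 0.0581] [0.4 0.2 0.6]
bins 36 z0 0.0560 tilt 1.6deg high towards world az 167 (board az 161) centre-board [0.06   0.0013] R 0.0559 resid 0.0001
bins 28 z0 0.0586 tilt 1.2deg high towards world az -174 (board az -180) centre-board [ 0.0596 -0.0003] R 0.0562 resid 0.0007
12.875
```

```bash
python3 - <<'E'
from m import *
press(165,.0565)
z=np.load("last_wrist.npz");P=z["P"];Z=P[...,2]
D=P[...,:2]-W(.06,.084,0)[:2]; r=np.hypot(D[...,0],D[...,1])
for a,b,nm in((.062,.08,"arm"),(.09,.108,"peg")):
    p=P[(r<.11)&(Z>a)&(Z<b)]; 
    p=p[(p[:,:2]-B)@ey>.062]
    print(nm,len(p),p.mean(0).round(4)); 
    if nm=="arm":
        m=p[:,:2].mean(0); v=np.linalg.svd(p[:,:2]-m,full_matrices=0)[2][0]; t=(p[:,:2]-m)@v; print("ends",m+v*t.min(),m+v*t.max())
print("pivot nominal",W(.06,.084,0))
E
```

```text
press False [0.5439 0.0119 0.0566] [0.2 0.4 0.7]
bins 36 z0 0.0560 tilt 0.2deg high towards world az 150 (board az 144) centre-board [0.0602 0.0013] R 0.0559 resid 0.0001
bins 28 z0 0.0586 tilt 0.4deg high towards world az 69 (board az 62) centre-board [ 0.0597 -0.0005] R 0.0561 resid 0.0009
16.9917
arm 1653 [0.5588 0.0958 0.0717]
ends [0.60125274 0.08339925] [0.49809249 0.11355403]
peg 218 [0.5161 0.1089 0.0983]
pivot nominal [0.59123409 0.08620023 0.        ]
```

The bowl is level (0.2–0.4°) and centred. For the keeper, the pivot is ≈ (0.5925, 0.0862) and the angle ≈ -0.40. Before caging the peg I'll check IK along the arc.

```bash
cat >> m.py <<'E'
PV=np.array([.5925,.0862])
def kp(deg,z,r=.080): 
    a=np.radians(deg); return np.r_[PV+r*np.array([np.cos(a),np.sin(a)]),z]
E
python3 - <<'E'
from m import *
for off in(0,180):
  for f in(163.4,190,220,250,276.1):
    q=env.inverse_kinematics(kp(f,.078),down(np.radians(f+off))); print(off,f,None if q is None else q.round(2))
print(env.state()["joint_pos"].round(2))
E
```

```text
0 163.4 [ 0.41  0.61 -0.93  1.99  0.65  0.87  0.41]
0 190 [ 0.63  0.74 -1.18  2.    0.84  1.    0.77]
0 220 [ 0.69  0.76 -1.18  1.97  0.85  1.02  1.37]
0 250 [ 0.71  0.81 -1.18  1.89  0.87  1.07  1.95]
0 276.1 [-0.59  0.62  0.72  1.88 -0.54  0.84 -2.63]
180 163.4 [ 0.04  0.46 -0.42  2.01  0.27  0.73 -2.4 ]
180 190 [ 0.15  0.45 -0.46  2.02  0.3   0.73 -1.9 ]
180 220 [ 0.26  0.48 -0.51  1.99  0.34  0.75 -1.33]
180 250 [ 0.34  0.54 -0.58  1.91  0.4   0.8  -0.8 ]
180 276.1 [ 0.4   0.62 -0.67  1.82  0.49  0.87 -0.39]
[ 0.33  0.24 -0.47  1.98  0.13  0.96 -1.66]
```

```bash
python3 - <<'E'
from m import *
o=lambda f: down(np.radians(f+180))
env.grip(.045)
env.move_to(kp(163.4,.16),o(163.4))
print("down",env.move_straight(kp(163.4,.078),max_speed=.1,force_limit=6), env.state()["tool_pos"].round(4))
env.grip(.019,20); print(env.state()["finger_gap"],env.state()["contact_force"].round(1),env.state()["time_s"])
for f in np.linspace(163.4,276.1,9)[1:]:
    h=env.move_straight(kp(f,.078),o(f),max_speed=.06,force_limit=10); s=env.state(); print(round(f),h,s["contact_force"].round(1),s["time_s"])
    if h: break
im,d,ci=snap("scene"); save("pics/s3.png",im[160:320,150:340],3.5)
E
```

```text
down False [0.5164 0.1092 0.0786]
0.018880477320643563 [0.8 0.3 1. ] 19.5083
177 False [-0.4 -0.3 -0.7] 19.9833
192 False [-0.1 -0.2 -0.4] 20.4583
206 False [ 0.3 -0.3 -0.2] 20.9333
220 False [-0.6 -0.7 -0. ] 21.4083
234 False [ 0.3  0.3 -0.5] 21.8833
248 False [ 0.8 -0.8  1. ] 22.3583
262 False [-0.8 -0.3  0.3] 22.8333
276 False [ 0.1 -0.3 -0.8] 23.3083
```

View pics/s3.png

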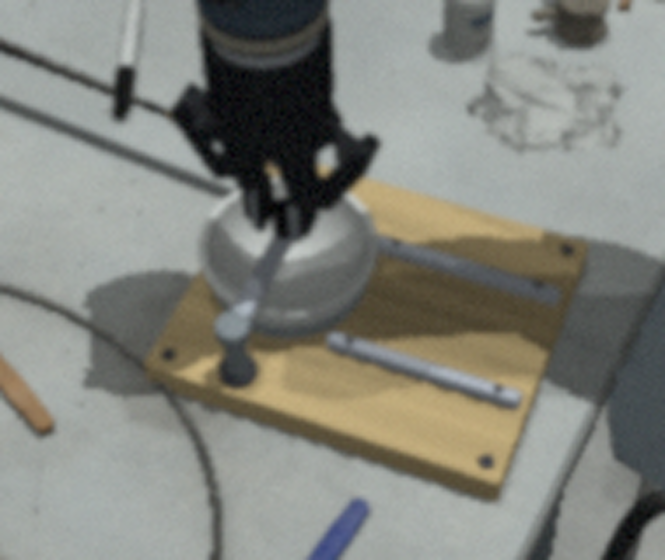

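The keeper now lies across the bowl, with the peg caged between the fingers at crop (278,205). I'll centre the peg, release, lift away and check.

```bash
python3 - <<'E'
from m import *
env.grip(.0145,20); print(env.state()["finger_gap"])
env.grip(.04)
env.move_straight(kp(276.1,.2),max_speed=.15)
env.move_to(W(-.06,0,.24),down(A)); 
for n in("wrist","top"):
    im,d,ci=snap(n); P=cloud(d,ci); Z=P[...,2]; rimfit(P)
    D=P[...,:2]-PV; r=np.hypot(D[...,0],D[...,1])
    pk=P[(r<.11)&(Z>.09)&(Z<.108)]; v=pk[:,:2].mean(0)-PV; print(n,"peg",len(pk),pk.mean(0).round(4),"r",np.hypot(*v),"keeper rad",np.radians(np.degrees(np.arctan2(v[1],v[0]))-np.degrees(A)+180))
    am=P[(r<.102)&(Z>.066)&(Z<.08)]; c=am[:,:2]-am[:,:2].mean(0); w=np.linalg.svd(c,full_matrices=0)[2][0]; print("arm axis vs board y deg",np.degrees(np.arctan2(w@ex,w@ey)), "offset board x of arm mean",ex@(am[:,:2].mean(0)-B))
    save(f"pics/f_{n}.png",im,1.3)
print(env.state()["time_s"])
E
```

```text
0.014656368234127219
bins 33 z0 0.0561 tilt 0.2deg high towards world az 136 (board az 129) centre-board [0.0603 0.0012] R 0.0560 resid 0.0001
wrist peg 161 [0.6008 0.0079 0.0995] r 0.07874142911723615 keeper rad 1.5704591183823795
arm axis vs board y deg 179.20409024459823 offset board x of arm mean 0.06047575562819236
bins 27 z0 0.0584 tilt 0.3deg high towards world az 142 (board az 136) centre-board [ 0.0597 -0.0007] R 0.0561 resid 0.0007
top peg 22 [0.6004 0.0053 0.1012] r 0.08125179057298196 keeper rad 1.5617319603067852
arm axis vs board y deg -0.6951239842529057 offset board x of arm mean 0.060067572754845984
26.1917
```

View pics/f_wrist.png

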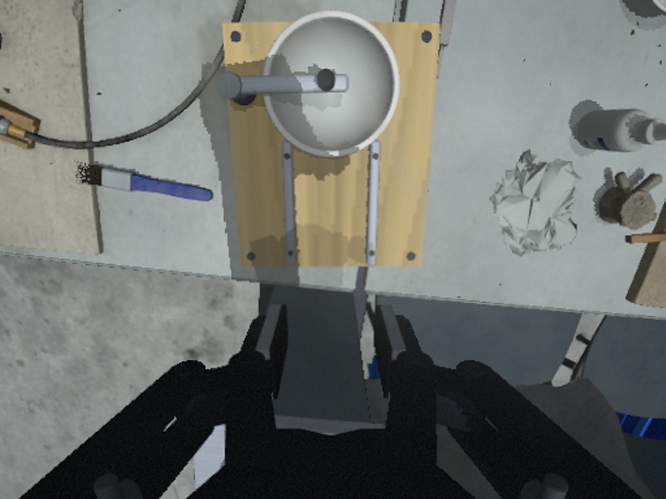

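The keeper reads about 1.57 rad and lies across the middle of the bowl (arm from (232,85) to (348,83)). The bowl is still level at 0.2°. The brush, bottle and vertebra are undisturbed, and the robot is clear.

```bash
python3 -c "
from plant import env
print(env.job_done())"
```

```text
the job is handed in; nothing more can be done
None
```

The job is handed in at about 26 s of the 58 s limit: the bowl sits level (about 0.3°) and centred in the ring, the keeper lies across its middle at about 1.57 rad, and the bottle, fossil and brush were not touched.

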